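Sort a kit of linear-axis parts into a divided tote and two bins

TASK

Kit the loose parts: in the teal tote, slide the divider away from the orange end until the long steel rail can lie flat in the orange-ended bay and the black bracket still fits in the other bay, and put them there, the rail lying flat with its bolt holes up and the bracket standing on its foot. Put the steel bearing ring in the yellow bin and the red clamping knob in the blue bin.

Things in the scene. Friction and masses are not known exactly. Their poses are not given: they have to be found in the camera images.
- tote: Fixed teal open tote, inside 110 mm (its x) by 260 mm (its y), walls 4 mm thick, floor 4 mm thick, rim 40 mm above the table. Origin: centre of the underside, on the table. The end wall at its +y has an orange band; the inner faces of the end walls lie at y = +130 and -130 mm. A sliding divider parts it into two bays.
- divider (a joint): Divider of the tote, a white panel 6 mm thick across the full width, that slides along the tote's y. Value: clear length in m of the bay between the orange end wall and the divider (0 to 0.21; grows as the divider moves away from the orange end). The other bay is 0.254 m minus this value long. It takes about 3 N to slide and stays where it is left.
- divider_grip (a point): Centre of the black grip tab on top of the divider, 49 mm above the tote's underside. The tab is 40 mm along the tote's x, 14 mm thick along the tote's y, 22 mm high (top at 60 mm), and is pinched across its 14 mm. Axes as the tote's. Below the tab there is only the 6 mm panel, so fingertips may reach down into the bays.
- rail_mid (a point): Loose steel guide rail, a bar 140 mm long (its x), 18 mm wide (its y), 20 mm high, three dark bolt holes on top, 0.2 to 0.3 kg. Point: its centre, 10 mm above its underside.
- bracket_grip (a point): Loose black L-bracket, about 0.12 kg, 60 mm long (its x): an upright plate 8 mm thick (its y) and 50 mm high, and a foot plate 8 mm thick that reaches from the upright towards its +y, 41 mm from the upright's mid-plane. Point: in the mid-plane of the upright, at mid-length, 34 mm above the underside of the foot; pinch the upright there across its 8 mm.
- bearing_mid (a point): Loose steel bearing, a ring of 47 mm outer and 22 mm inner diameter, 20 mm high, lying flat, about 0.12 kg. Point: its centre, 10 mm above its underside.
- knob_mid (a point): Loose red lobed clamping knob lying head down: head 40 mm to 43 mm in diameter and 22 mm high, and a steel stud of 10 mm diameter that stands 22 mm up from the head; about 0.06 kg. Point: centre of the head, 11 mm above its underside.
- yellow_bin: Fixed open square bin, yellow, 120 by 120 mm outside, walls and floor 3 mm thick, 30 mm high. Origin: centre of the underside, on the table.
- blue_bin: Fixed open square bin, blue, the same size as the yellow one. Origin: centre of the underside, on the table.
There are look-alikes about, which are no part of the job. Leave any purple look-alike of the part that bears bracket_grip alone. Leave any pink look-alike of the blue_bin alone.

How it is judged:
At the end, for the whole second after the job is handed in: Rail flat, holes up, on the tote floor in the orange-ended bay; bracket standing on its foot on the floor of the other bay (both within 6 mm of the floor, 0.12 rad of upright); bearing down in the yellow bin, knob down in the blue bin, any way up; all at rest (20 mm/s) (x of rail_mid in the frame of tote between -0.055 and 0.055 m and y of rail_mid in the frame of tote between -0.13 and 0.13 m and y of rail_mid in the frame of divider_grip above 0.006 m and z of rail_mid in the frame of tote below 0.02 m and angle between each of rail_mid, bracket_grip's own z axis and vertical below 0.12 rad and x of bracket_grip in the frame of tote between -0.055 and 0.055 m and y of bracket_grip in the frame of tote between -0.13 and 0.13 m and y of bracket_grip in the frame of divider_grip below -0.003 m and z of bracket_grip in the frame of tote below 0.044 m and x of bearing_mid in the frame of yellow_bin between -0.055 and 0.055 m and y of bearing_mid in the frame of yellow_bin between -0.055 and 0.055 m and z of bearing_mid in the frame of yellow_bin below 0.032 m and x of knob_mid in the frame of blue_bin between -0.055 and 0.055 m and y of knob_mid in the frame of blue_bin between -0.055 and 0.055 m and z of knob_mid in the frame of blue_bin below 0.035 m and linear speed of each of rail, bracket, bearing, knob below 0.02 m/s); the robot touches nothing.
It also fails if it takes over 115 s, if anything falls off the work surface, if the arm or the gripper's body presses on something with over 40 N, if the wrist force passes 120 N, or if a joint passes its speed limit or range.

ROBOT

A 6-joint arm with a two-finger parallel gripper is mounted at the origin on the work surface. World frame = base frame: x ahead of the robot, y to its left, z up, the work surface at z = 0. Lengths are in m, angles in rad, forces in N, time in s.
With the tool pointing down it reaches from about 0.3 to 0.825 m from the base axis. Payload 5.4 kg.
Tool frame: the origin (TCP) lies at the very end of the fingers, on their centre line; the grasp point (between the pads) lies 19 mm behind it; z points along the fingers, x is the direction in which the jaws open and shut, and the axes are right-handed (so a half turn about z gives the same grasp; the last joint's range is limited). The gripper opens to 92 mm and grips with 3 to 60 N. Pads are 20 mm wide; open, the fingers measure 128 mm over their backs; the gripper's body (75 mm by 189 mm) begins 69 mm behind the grasp point.
Start: joints at [0.981, 0.158, 1.597, -0, 1.386, -0.21], TCP at [0.213, 0.534, 0.215] pointing down, gripper open.
Joint ranges: [-2.91, 2.91], [-0.94, 2.29], [0.18, 2.7], [-1.29, 4.43], [0.17, 2.64], [-3, 3]. Speed limits (rad/s): [2.57, 2.57, 3.14, 3.14, 3.14, 3.14].

INTERFACE

Orientations are given as a rotation vector (axis times angle).
In Python, from workcell import bot gives the robot as it stands. Calls block until the motion is done:
- bot.goto(position, orientation): joint-space move of the TCP to a pose.
- bot.line_to(position, rot=None, max_speed=0.15): straight line of the TCP; rot=None keeps the orientation; max_speed is the mean speed in m/s.
- bot.set_joints(angles): joint-space move.
- bot.set_gripper(opening, newtons=None): opening from 0.0 (shut) to 1.0 (fully open); newtons is the grip in N (None keeps the last); returns when the fingers have stopped.
- bot.hold(seconds).
- bot.inverse_kinematics(position, orientation): joint angles nearest the present ones, or None.
- bot.read_camera(name): name is "side" or "top"; returns a dict with "pixels" (480x640x3 uint8, blue, green, red), "fx", "fy", "cx", "cy" (pixels), "k1" (the pictures are not rectified: a ray, as slopes to the right and down, at radius r is drawn at 1 + k1 r^2 times it, then the intrinsics apply), "R" (3x3) and "t" (3): a world point X has camera coordinates R X + t. Camera axes: x right, y down, z forward; pixel columns grow to the right and rows downward; lengths in m; the calibration is good to about 2 mm. A picture is of the moment at which its call begins. There is no depth.
A pose or a line that the arm cannot do raises bot.MotionError and nothing moves.
- bot.job_done(): hands the job in, once; it reports no verdict.
Readings, each from a call of its own:
- bot.current_clock(): time.
- bot.current_joints(): joint angles.
- bot.current_joint_vel(): joint speeds.
- bot.current_effort(): joint torques, N m.
- bot.current_ee_pos(): TCP position.
- bot.current_tool_rot(): TCP orientation.
- bot.current_contact_force(): force on the tool from outside, world axes, zero at the start.
- bot.current_ft_torque(): the same for the moment, N m.
- bot.current_opening(): opening from 0.0 (shut) to 1.0 (fully open).
Only numpy, scipy, OpenCV 4.12 (cv2) and the standard library are available. Lean on these libraries where they do the work, as an engineer would, in place of code of your own. Each camera call takes 0.05 s, during which the arm holds its last target.

## Working session

There is one attempt and no reset: what is moved stays moved. The work goes in short steps, each a Python script; the robot and the scene stay as the last script left them, time stands still between calls to the robot, and variables do not carry over. Pictures are saved under pics/ and viewed, and the job is handed in when it is done.

```bash
mkdir -p pics; ls; python3 - <<'E'
from workcell import bot
import cv2,numpy as np
for n in ("top","side"):
    c=bot.read_camera(n); cv2.imwrite(f"pics/{n}0.png",c["pixels"])
    print(n,c["fx"],c["fy"],c["cx"],c["cy"],c["k1"],np.round(c["R"],4).tolist(),np.round(c["t"],4).tolist())
print(bot.current_clock(),bot.current_tool_rot(),bot.current_contact_force())
E
```

```text
pics
top 485.5234625189015 485.5234625189015 318.35649078794023 242.74809330488787 -0.06649757504679005 [[-0.0298, -0.9996, 0.0025], [-0.9778, 0.0286, -0.2078], [0.2076, -0.0086, -0.9782]] [0.0105, 0.4702, 1.0004]
side 565.0575528873027 565.0575528873027 319.46393290528283 238.56225653297767 -0.016101751265693992 [[0.9984, -0.0505, 0.0241], [-0.003, -0.478, -0.8784], [0.0559, 0.8769, -0.4774]] [-0.4744, 0.0678, 1.155]
0.1 [ 2.60027206e+00  1.76186497e+00 -2.42210871e-03] [ 0.60777674 -0.13722844  0.93090064]
```

View pics/top0.png

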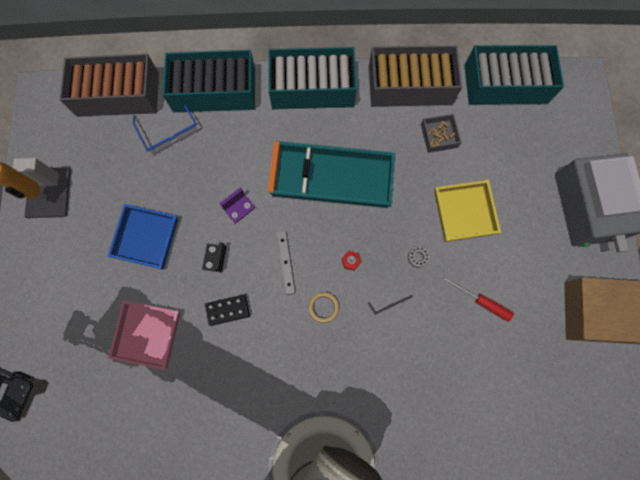

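View pics/side0.png

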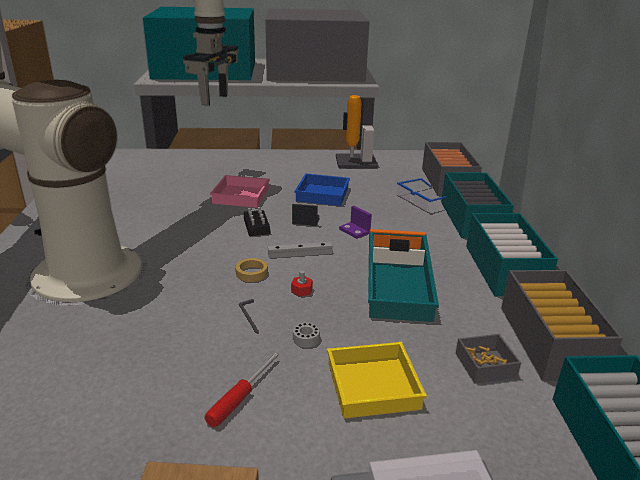

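The top view shows each part and what could be mistaken for it:
- **Bracket:** black L at (213,257). Look-alikes are the purple L (237,205) and the black block with dots (227,308).
- **Bearing:** steel ring at (418,257). The look-alike is the tan ring (323,307).
- **Knob:** red at (351,260). The other red thing is the screwdriver handle (495,305).
- **Rail:** (286,262), with the hex key at (390,302) the only other thin part.
- **Bins and tote:** blue bin (143,237), with the pink one at (145,333). Yellow bin (467,210). Tote (335,175), with its divider tab at (307,170) and teal racks behind it.

Next I'll look at close crops.

```bash
cat > h.py <<'E'
import numpy as np,cv2
def ray(c,u,v):
    K=np.array([[c["fx"],0,c["cx"]],[0,c["fy"],c["cy"]],[0,0,1]])
    p=cv2.undistortPoints(np.array([[[u,v]]],float),K,np.array([c["k1"],0,0,0.]))[0,0]
    R=np.array(c["R"]);t=np.array(c["t"])
    return -R.T@t, R.T@np.array([p[0],p[1],1.])
def at(c,u,v,z):
    o,d=ray(c,u,v); return o+d*(z-o[2])/d[2]
def proj(c,X):
    K=np.array([[c["fx"],0,c["cx"]],[0,c["fy"],c["cy"]],[0,0,1]])
    return cv2.projectPoints(np.array([X],float),cv2.Rodrigues(np.array(c["R"]))[0],np.array(c["t"],float),K,np.array([c["k1"],0,0,0.]))[0][0,0]
def crop(img,x0,y0,w,h,s,fn):
    a=cv2.resize(img[y0:y0+h,x0:x0+w],None,fx=s,fy=s,interpolation=cv2.INTER_CUBIC)
    for x in range((x0+9)//10*10,x0+w,10):
        cv2.line(a,(int((x-x0+.5)*s),0),(int((x-x0+.5)*s),6),(0,255,255),1)
        if x%20==0: cv2.putText(a,str(x),(int((x-x0+.5)*s)-10,16),0,.35,(0,255,255),1)
    for y in range((y0+9)//10*10,y0+h,10):
        cv2.line(a,(0,int((y-y0+.5)*s)),(6,int((y-y0+.5)*s)),(0,255,255),1)
        if y%20==0: cv2.putText(a,str(y),(8,int((y-y0+.5)*s)+4),0,.35,(0,255,255),1)
    cv2.imwrite(fn,a)
def down(phi): # tool z down, tool x at world angle phi
    from scipy.spatial.transform import Rotation as Ro
    x=np.array([np.cos(phi),np.sin(phi),0]);z=np.array([0,0,-1.])
    return Ro.from_matrix(np.c_[x,np.cross(z,x),z]).as_rotvec()
E
python3 - <<'E'
from h import *
a=cv2.imread("pics/top0.png");b=cv2.imread("pics/side0.png")
crop(a,195,180,130,100,6,"pics/c1.png")
crop(a,260,130,140,100,5.7,"pics/c2.png")
crop(a,325,170,180,110,4.4,"pics/c3.png")
crop(b,230,195,130,100,6,"pics/c4.png")
E
```

```text
(no output)
```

View pics/c1.png

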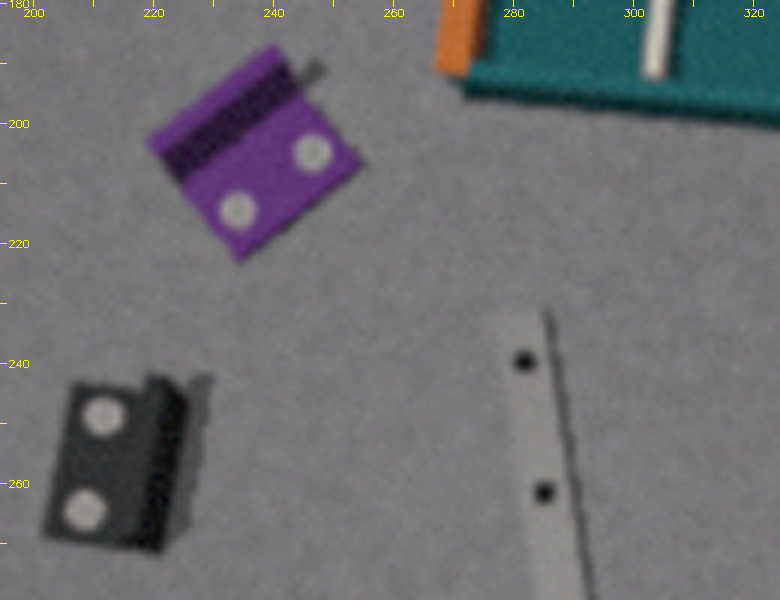

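View pics/c2.png

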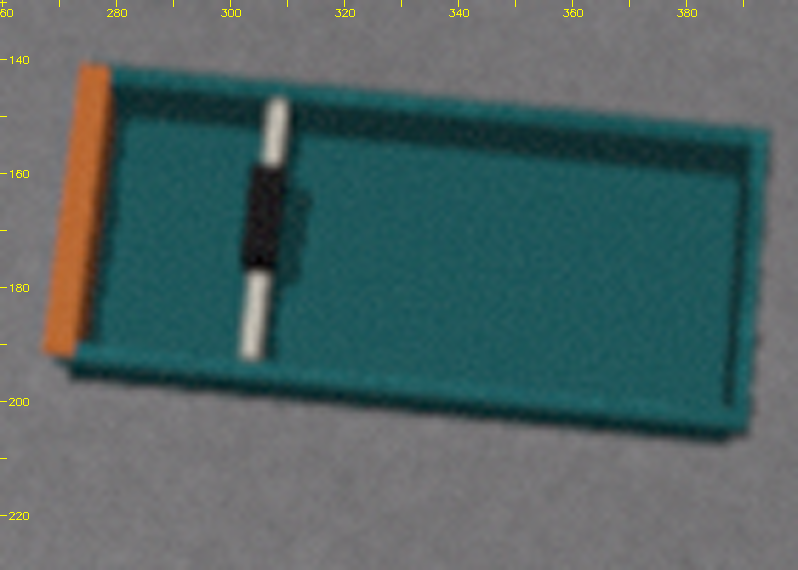

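View pics/c3.png

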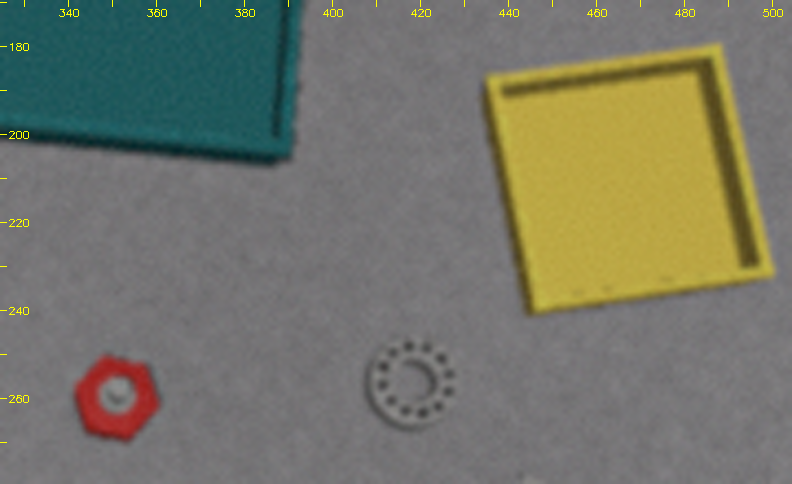

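View pics/c4.png

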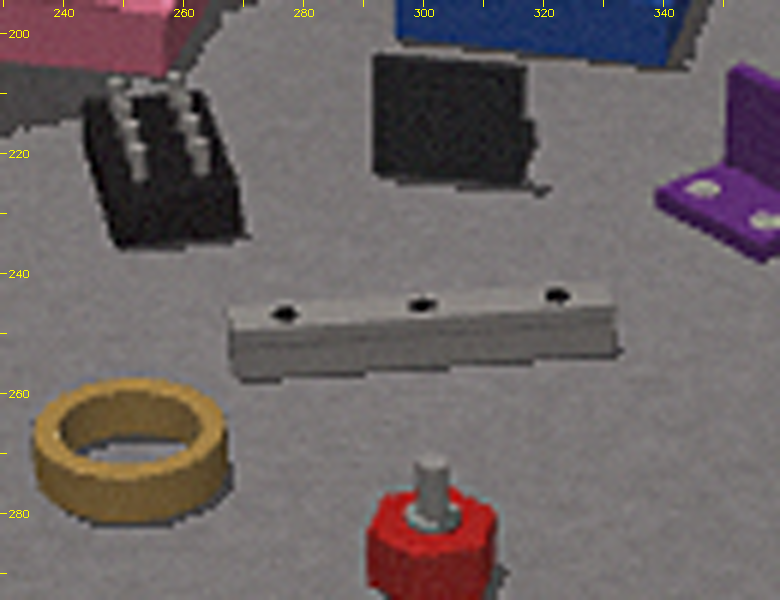

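The crops confirm the choice. The black bracket has its foot at (210,257) and its upright towards image right at (222,257), standing on the foot. The rail lies holes up, and the bearing and knob lie flat with the stud up. I'll turn these pixels into positions.

```bash
python3 - <<'E'
from h import *
from workcell import bot
T=bot.read_camera("top");S=bot.read_camera("side")
np.set_printoptions(precision=4,suppress=True)
def P(n,c,z,*uv):
    for p in uv: print(n,p,at(c,*p,z))
P("tote rim",T,.04,(273.5,140.5),(267.5,192),(394.5,152),(390,204.5))
P("tote rim side",S,.04,(369,231.5),(423,232.5),(370,304),(436.5,304))
P("tab",T,.06,(304,158.5),(309.5,158),(302,177),(307,177.5))
P("holes",T,.02,(282,239.5),(285,261.5)); P("holesS",S,.02,(276.5,246.5),(299.5,245),(322,243.5))
P("knob stud",T,.044,(351,259.5)); P("head",T,.022,(351,259.5)); P("knobS",S,.044,(301.5,271.5))
P("bearing",T,.02,(418,256)); 
P("bearS",S,.02,(307,328))
P("br up top",S,.05,(292,203.5),(317,205)); P("br bot",S,0,(292,225),(316,226))
P("foot outer top",T,.008,(207,243.5),(201.5,268.5)); P("up outer base",T,0,(226,246),(221.5,271))
P("up top",T,.05,(219.5,242),(225.5,246))
P("blue",T,.03,(124,205.5),(178.5,212),(164,269),(109,261)); P("yel",T,.03,(435.5,187),(488.5,179.5),(500,231),(445.5,240))
import cv2
a=T["pixels"]
crop(a,260,225,80,75,8,"pics/c5.png");crop(a,100,195,140,80,5.7,"pics/c6.png")
E
```

```text
tote rim (273.5, 140.5) [0.7148 0.0922 0.04  ]
tote rim (267.5, 192) [0.5915 0.1067 0.04  ]
tote rim (394.5, 152) [ 0.6789 -0.1835  0.04  ]
tote rim (390, 204.5) [ 0.5546 -0.1653  0.04  ]
tote rim side (369, 231.5) [0.5893 0.0975 0.04  ]
tote rim side (423, 232.5) [0.7095 0.0921 0.04  ]
tote rim side (370, 304) [ 0.5555 -0.1798  0.04  ]
tote rim side (436.5, 304) [ 0.6756 -0.1818  0.04  ]
tab (304, 158.5) [0.6606 0.023  0.06  ]
tab (309.5, 158) [0.6615 0.0107 0.06  ]
tab (302, 177) [0.6173 0.0284 0.06  ]
tab (307, 177.5) [0.6158 0.0174 0.06  ]
holes (282, 239.5) [0.4863 0.0771 0.02  ]
holes (285, 261.5) [0.4364 0.0712 0.02  ]
holesS (276.5, 246.5) [0.3847 0.0667 0.02  ]
holesS (299.5, 245) [0.4347 0.073  0.02  ]
holesS (322, 243.5) [0.4843 0.0794 0.02  ]
knob stud (351, 259.5) [ 0.4324 -0.0727  0.044 ]
head (351, 259.5) [ 0.4363 -0.0744  0.022 ]
knobS (301.5, 271.5) [ 0.4355 -0.075   0.044 ]
bearing (418, 256) [ 0.44   -0.2237  0.02  ]
bearS (307, 328) [ 0.4419 -0.2211  0.02  ]
br up top (292, 203.5) [0.4195 0.2226 0.05  ]
br up top (317, 205) [0.4789 0.2142 0.05  ]
br bot (292, 225) [0.4194 0.2075 0.    ]
br bot (316, 226) [0.477  0.2021 0.    ]
foot outer top (207, 243.5) [0.4847 0.2474 0.008 ]
foot outer top (201.5, 268.5) [0.428  0.2588 0.008 ]
up outer base (226, 246) [0.4794 0.2058 0.    ]
up outer base (221.5, 271) [0.4224 0.2154 0.    ]
up top (219.5, 242) [0.4781 0.2107 0.05  ]
up top (225.5, 246) [0.4689 0.1976 0.05  ]
blue (124, 205.5) [0.5734 0.4336 0.03  ]
blue (178.5, 212) [0.5541 0.3082 0.03  ]
blue (164, 269) [0.4255 0.3364 0.03  ]
blue (109, 261) [0.4467 0.4605 0.03  ]
yel (435.5, 187) [ 0.596  -0.2732  0.03  ]
yel (488.5, 179.5) [ 0.611  -0.3974  0.03  ]
yel (500, 231) [ 0.4894 -0.4107  0.03  ]
yel (445.5, 240) [ 0.4724 -0.2855  0.03  ]
```

View pics/c6.png

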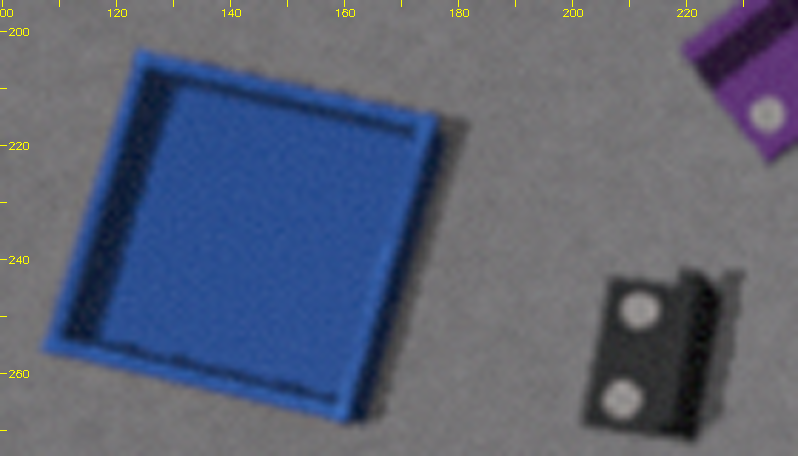

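View pics/c5.png

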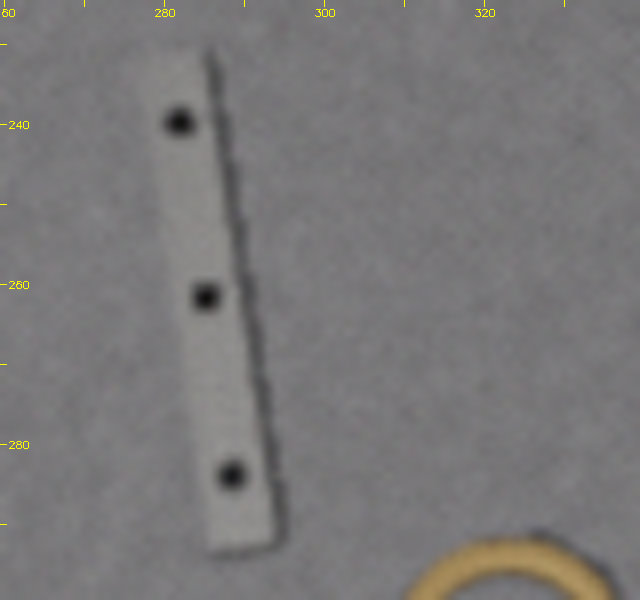

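The top and side cameras agree to about 3–5 mm. The tote centre is near (.634,-.040) with yaw -0.126, and the divider now stands at about 0.067 m. The plan is to open the bay to about 0.160 m first, then place the parts. I'll check reachability for every pose before moving.

```bash
cat >> h.py <<'E'
TC=np.array([.634,-.040]);TY=-.126
XA=np.array([np.cos(TY),np.sin(TY)]);YA=np.array([-np.sin(TY),np.cos(TY)])
def tote(x,y): return TC+x*XA+y*YA
E
python3 - <<'E'
from h import *
from workcell import bot
np.set_printoptions(precision=3,suppress=True)
T=bot.read_camera("top")
b=[at(T,*p,.03) for p in((124,203.5),(176.5,215),(161.5,268),(108,255.5))]
print("blue",np.mean(b,0),(b[0]-b[3]),(b[1]-b[0]))
def t(n,p,phi,dz):
    for k in(-1,0,1):
        q=[bot.inverse_kinematics([p[0],p[1],z],down(phi+k*np.pi)) for z in(dz,.15)]
        print(n,k,*[None if a is None else a.round(2) if hasattr(a,'round') else np.round(a,2) for a in q])
t("tab",tote(0,.06),TY+np.pi/2,.03)
t("tab2",tote(0,-.033),TY+np.pi/2,.03)
t("rail",(.4355,.072),.124+np.pi/2,.003)
t("railp",tote(0,.05),TY,.007)
t("br",(.451,.213),-.165+np.pi/2,.015)
t("brp",tote(0,-.093),TY+np.pi/2,.02)
E
```

```text
blue [0.503 0.388 0.03 ] [ 0.119 -0.03   0.   ] [-0.031 -0.121  0.   ]
tab -1 [-0.16  0.52  1.53 -0.    1.09  1.54] [-0.16  0.38  1.46 -0.    1.3   1.54]
tab 0 [-0.16  0.52  1.53  0.    1.09 -1.6 ] [-0.16  0.38  1.46  0.    1.3  -1.6 ]
tab 1 [-0.16  0.52  1.53 -0.    1.09  1.54] [-0.16  0.38  1.46 -0.    1.3   1.54]
tab2 -1 [-0.31  0.5   1.55 -0.    1.09  1.39] [-0.31  0.36  1.49 -0.    1.3   1.39]
tab2 0 [-0.31  0.5   1.55  0.    1.09 -1.75] [-0.31  0.36  1.49  0.    1.3  -1.75]
tab2 1 [-0.31  0.5   1.55 -0.    1.09  1.39] [-0.31  0.36  1.49 -0.    1.3   1.39]
rail -1 [-0.11  0.11  2.12 -0.    0.91  1.34] [-0.11 -0.14  2.03 -0.    1.25  1.34]
rail 0 [-0.11  0.11  2.12 -0.    0.91 -1.81] [-0.11 -0.14  2.03 -0.    1.25 -1.81]
rail 1 [-0.11  0.11  2.12 -0.    0.91  1.34] [-0.11 -0.14  2.03 -0.    1.25  1.34]
railp -1 None None
railp 0 [-0.17  0.55  1.54 -0.    1.05 -0.05] [-0.17  0.38  1.47 -0.    1.3  -0.05]
railp 1 None None
br -1 [ 0.2   0.23  1.96 -0.    0.96  1.93] [ 0.2   0.02  1.88 -0.    1.24  1.93]
br 0 [ 0.2   0.23  1.96 -0.    0.96 -1.21] [ 0.2   0.02  1.88 -0.    1.24 -1.21]
br 1 [ 0.2   0.23  1.96 -0.    0.96  1.93] [ 0.2   0.02  1.88 -0.    1.24  1.93]
brp -1 [-0.4   0.52  1.55 -0.    1.07  1.3 ] [-0.4   0.37  1.48 -0.    1.3   1.3 ]
brp 0 [-0.4   0.52  1.55  0.    1.07 -1.84] [-0.4   0.37  1.48  0.    1.3  -1.84]
brp 1 [-0.4   0.52  1.55 -0.    1.07  1.3 ] [-0.4   0.37  1.48 -0.    1.3   1.3 ]
```

```bash
python3 - <<'E'
from h import *
from workcell import bot
np.set_printoptions(precision=4,suppress=True)
r=down(TY+np.pi/2)
p=tote(0,.060); p=(.6385,.020)
bot.set_gripper(.5,30)
bot.goto([*p,.13],r); bot.line_to([*p,.030]); 
print(bot.current_contact_force(),bot.current_clock())
bot.set_gripper(0,30); print("op",bot.current_opening()*92)
q=np.array(p)-.093*YA
bot.line_to([*q,.030],max_speed=.06)
print(bot.current_ee_pos(),bot.current_contact_force(),bot.current_opening()*92)
bot.set_gripper(.4); bot.line_to([*q,.15]); 
bot.set_gripper(.5,40)
bot.goto([.4355,.072,.13],down(.124+np.pi/2))
print(bot.current_clock())
for n in("top","side"):
    cv2.imwrite(f"pics/{n}1.png",bot.read_camera(n)["pixels"])
crop(cv2.imread("pics/top1.png"),255,125,150,110,5.2,"pics/d1.png")
E
```

```text
[-0.489  -0.5047  0.4156] 4.2667
op 13.879798220507745
[ 0.6263 -0.0733  0.0303] [-2.3086  2.3235  5.2319] 13.521753000204509
9.3083
```

View pics/d1.png

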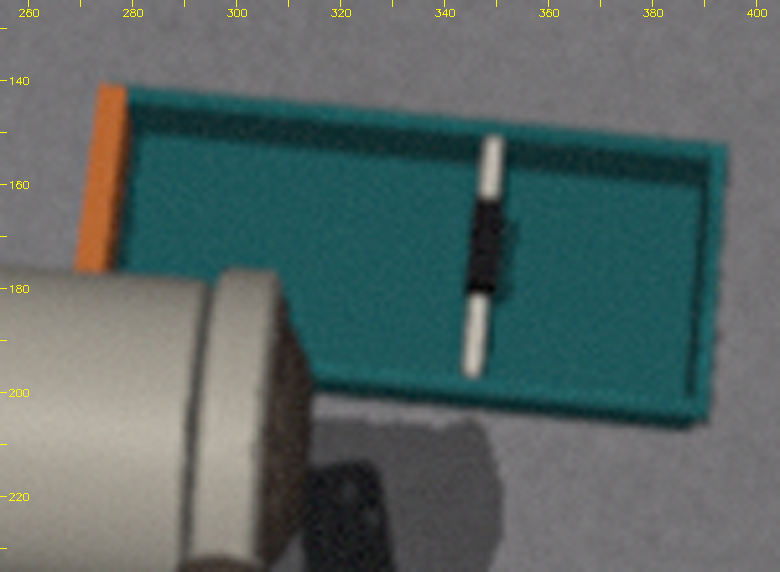

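View pics/side1.png

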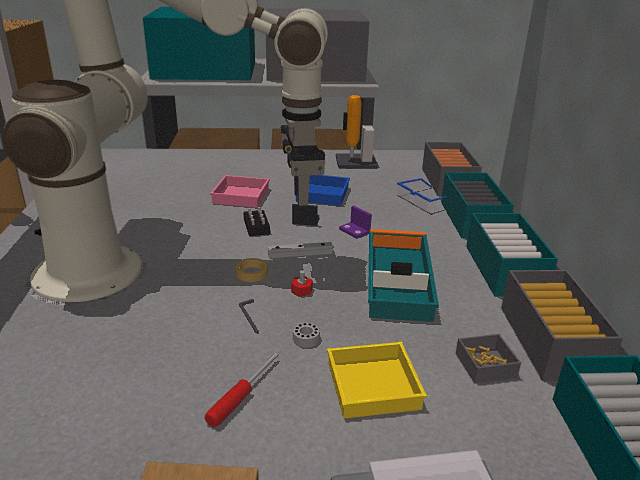

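The slide worked. In the top crop the divider panel runs (349,151)–(346.5,196.5) and the tab is at (348,172), and the TCP at release was (.6263,-.0733). I'll check the actual bay lengths.

```bash
python3 - <<'E'
from h import *
from workcell import bot
np.set_printoptions(precision=4,suppress=True)
T=bot.read_camera("top")
print("tab",at(T,347.8,171.8,.06))
f=lambda u,v,z=.04:(lambda d:np.array([d@XA,d@YA]))(at(T,u,v,z)[:2]-TC)
for n,p in dict(orangeTopIn=(279,143),orangeOutTop=(273.5,141),orangeOutLow=(270,177),panelL=(347,152),panelR=(351,152),panelLl=(344.5,196),panelRl=(348.3,196.5),inR=(390.5,157),outR=(394.2,152.5),outRl=(391,205)).items(): print(n,f(*p))
E
```

```text
tab [ 0.6265 -0.0731  0.06  ]
orangeTopIn [0.0586 0.1281]
orangeOutTop [0.0623 0.1412]
orangeOutLow [-0.025   0.1388]
panelL [ 0.0517 -0.0287]
panelR [ 0.0526 -0.0378]
panelLl [-0.0533 -0.0318]
panelRl [-0.0537 -0.0403]
inR [ 0.0495 -0.1283]
outR [ 0.0613 -0.1361]
outRl [-0.064  -0.1366]
```

Orange bay is about 0.163 m and the other about 0.091 m, so both parts fit. Next is the rail.

```bash
python3 - <<'E'
from h import *
from workcell import bot
np.set_printoptions(precision=4,suppress=True)
bot.line_to([.4355,.072,.004],max_speed=.1)
print(bot.current_contact_force())
bot.set_gripper(0,45); print("op",bot.current_opening()*92)
bot.line_to([.4355,.072,.13])
print(bot.current_contact_force(),bot.current_opening()*92)
p=tote(0,.0505)
bot.goto([*p,.13],down(-.12)); print(bot.current_clock())
for n in("top","side"):
    cv2.imwrite(f"pics/{n}2.png",bot.read_camera(n)["pixels"])
crop(cv2.imread("pics/side2.png"),330,120,140,200,3,"pics/e1.png")
E
```

```text
[-0.4258 -0.1303  0.0739]
op 17.81124316655998
[ 0.3033  0.6507 -3.1743] 17.78481284980949
13.9333
```

View pics/e1.png

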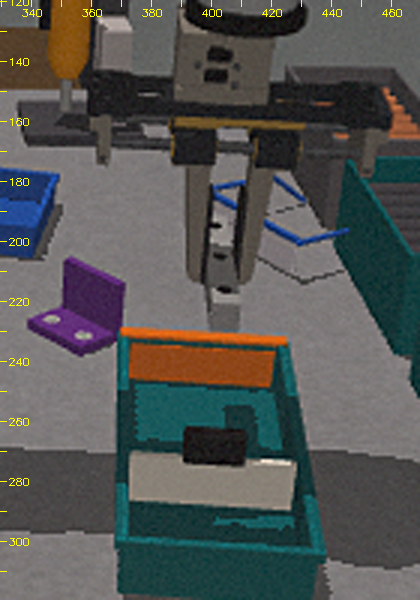

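View pics/top2.png

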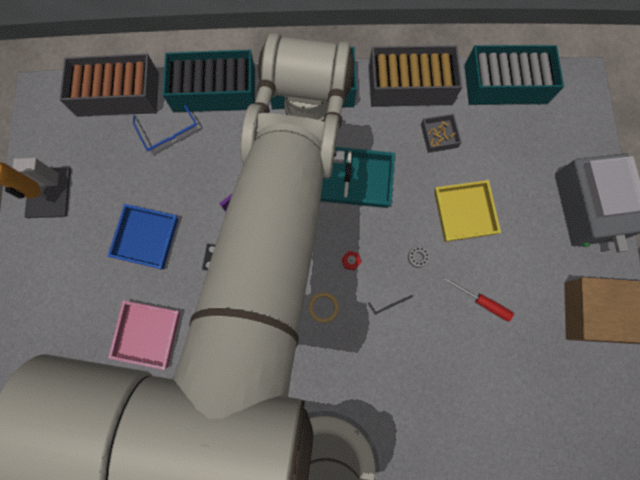

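```bash
python3 - <<'E'
from h import *
from workcell import bot
np.set_printoptions(precision=4,suppress=True)
S=bot.read_camera("side"); T=bot.read_camera("top")
e=np.array(bot.current_ee_pos());Y=np.array([np.sin(.12),np.cos(.12)])
for s in(.07,.05,0,-.05,-.07): print(s,proj(S,[*(e[:2]+s*Y),.146]),proj(T,[*(e[:2]+s*Y),.146]))
crop(S["pixels"],380,170,50,65,9,"pics/e2.png")
E
```

```text
0.07 [401.294  190.9234] [275.344  149.0287]
0.05 [401.8509 194.7807] [285.0482 149.8401]
0 [403.3181 204.9487] [309.3603 151.8943]
-0.05 [404.9028 215.9389] [333.7268 153.9836]
-0.07 [405.5729 220.5877] [343.4831 154.8288]
```

View pics/e2.png

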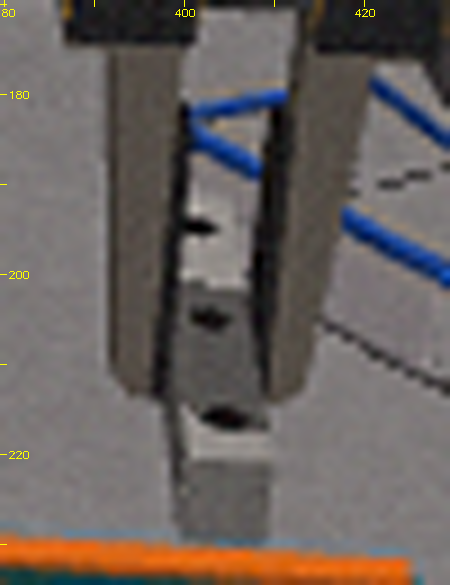

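Rail holes at (402,195), (403,205) and (404,216) match the predicted positions to about 1 px, so the rail is level and gripped at its middle. I'll lower it and then fetch the bracket.

```bash
python3 - <<'E'
from h import *
from workcell import bot
np.set_printoptions(precision=4,suppress=True)
p=tote(0,.0505)
bot.line_to([*p,.03],max_speed=.12); print(bot.current_contact_force())
bot.line_to([*p,.009],max_speed=.04); print(bot.current_contact_force(),bot.current_ee_pos())
bot.set_gripper(.36); 
bot.line_to([*p,.13])
bot.set_gripper(.4,30)
b=(.451,.2125)
bot.goto([*b,.12],down(-.165+np.pi/2)); print(bot.current_clock(),bot.current_joints())
for n in("top","side"):
    cv2.imwrite(f"pics/{n}3.png",bot.read_camera(n)["pixels"])
crop(cv2.imread("pics/side3.png"),270,130,180,200,3,"pics/f1.png")
crop(cv2.imread("pics/top3.png"),180,125,220,150,3.6,"pics/f2.png")
E
```

```text
[ 0.0754 -0.1693 -2.5728]
[-0.6376  0.9953 -2.8459] [0.6403 0.0101 0.0087]
18.5167 [ 0.1967  0.0567  1.9023 -0.0003  1.1815 -1.2072]
```

View pics/f1.png

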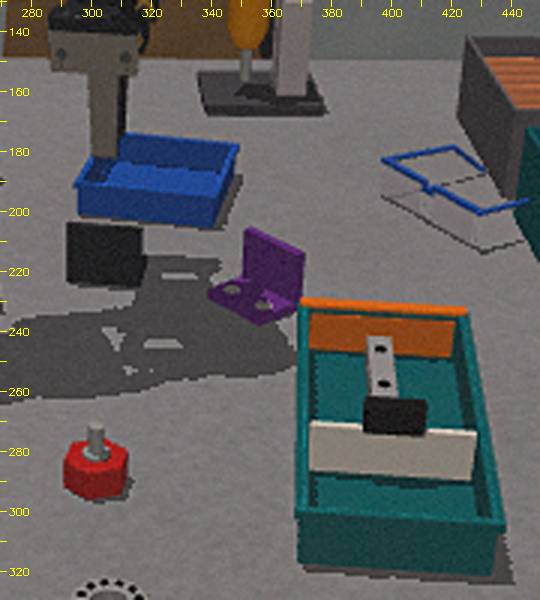

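View pics/f2.png

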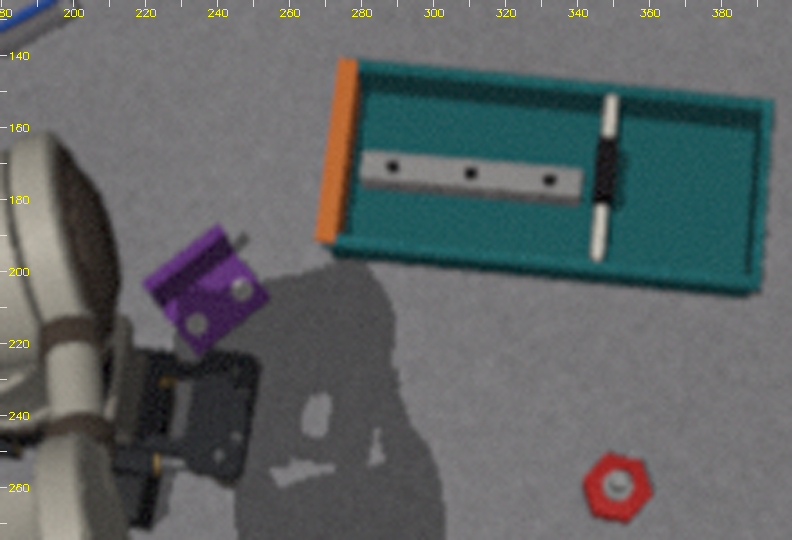

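The rail lies flat, holes up, inside the orange bay: ends at (281,171) and (341,179) in the top view, between the orange end and the divider. Next is the bracket.

```bash
python3 - <<'E'
from h import *
from workcell import bot
np.set_printoptions(precision=4,suppress=True)
b=(.451,.2125)
bot.line_to([*b,.0155],max_speed=.1); print(bot.current_contact_force())
bot.set_gripper(0,30); print("op",bot.current_opening()*92)
bot.line_to([*b,.14],max_speed=.2)
print(bot.current_contact_force(),bot.current_opening()*92)
p=tote(0,-.092)
bot.goto([*p,.14],down(-.12+np.pi/2)); print(bot.current_clock())
for n in("top","side"):
    cv2.imwrite(f"pics/{n}4.png",bot.read_camera(n)["pixels"])
crop(cv2.imread("pics/side4.png"),330,120,140,200,3,"pics/g1.png")
S=bot.read_camera("side");e=np.array(bot.current_ee_pos());z0=e[2]-.0155
X=np.array([np.cos(.12),-np.sin(.12)]);Y=np.array([np.sin(.12),np.cos(.12)])
for x in(-.03,.03):
  for z in(0,.05): print(x,z,proj(S,[*(e[:2]+x*X-.004*Y),z0+z]))
crop(S["pixels"],380,190,60,80,7.5,"pics/g2.png")
E
```

```text
[-0.4187  0.6011  0.1482]
op 7.655861657970824
[-0.1945 -0.0266 -1.4533] 8.107573614682526
22.5583
-0.03 0 [389.8736 249.0666]
-0.03 0.05 [392.257  224.2726]
0.03 0 [423.4712 250.9127]
0.03 0.05 [426.6715 226.0964]
```

View pics/g1.png

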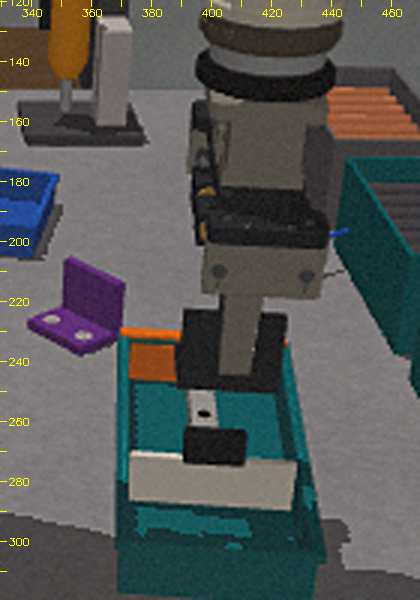

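View pics/g2.png

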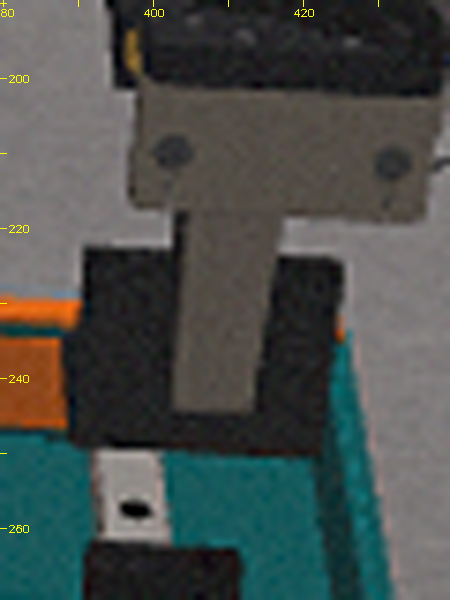

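The bracket hangs level. Its outer-face corners at (391,223), (425,225) and (389,248) are within 2 px of the prediction. I'll place it and then take the bearing.

```bash
python3 - <<'E'
from h import *
from workcell import bot
np.set_printoptions(precision=4,suppress=True)
p=tote(0,-.092)
bot.line_to([*p,.045],max_speed=.12); print(bot.current_contact_force())
bot.line_to([*p,.0205],max_speed=.04); print(bot.current_contact_force(),bot.current_ee_pos())
bot.set_gripper(.2)
bot.line_to([*p,.14],max_speed=.2)
bot.set_gripper(.75,30)
q=(.441,-.2225)
for ph in(-.7,-.11):print([None if (a:=bot.inverse_kinematics([*w,.01],down(ph))) is None else np.round(a,2) for w in(q,(.5425,-.3415),(.503,.388))])
bot.goto([*q,.13],down(-.7)); print(bot.current_clock())
for n in("top","side"):
    cv2.imwrite(f"pics/{n}5.png",bot.read_camera(n)["pixels"])
crop(cv2.imread("pics/side5.png"),270,180,180,200,3,"pics/h1.png")
crop(cv2.imread("pics/top5.png"),255,125,200,150,3.8,"pics/h2.png")
E
```

```text
[ 0.5479 -0.6886 -1.8413]
[-0.6494  0.2426 -0.871 ] [ 0.6224 -0.1312  0.0202]
[array([-0.71,  0.22,  1.97, -0.  ,  0.95, -0.01]), array([-0.75,  0.55,  1.54, -0.  ,  1.06, -0.05]), array([ 0.47,  0.53,  1.55, -0.  ,  1.05,  1.17])]
[array([-0.71,  0.22,  1.97,  0.  ,  0.95, -0.6 ]), array([-0.75,  0.55,  1.54,  0.  ,  1.06, -0.64]), array([0.47, 0.53, 1.55, 0.  , 1.05, 0.58])]
27.9833
```

View pics/h1.png

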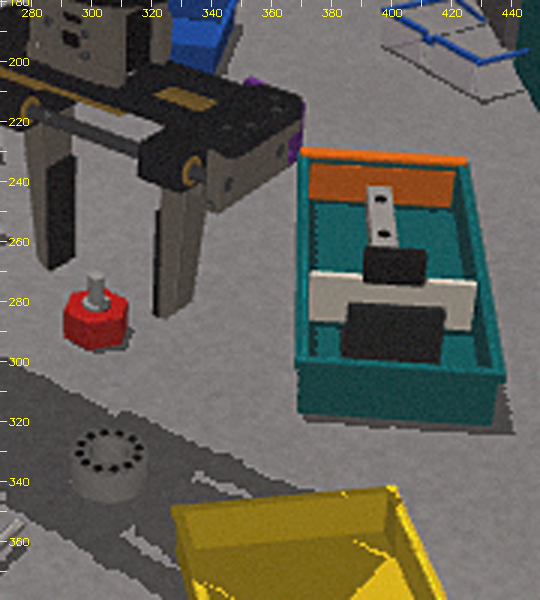

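View pics/h2.png

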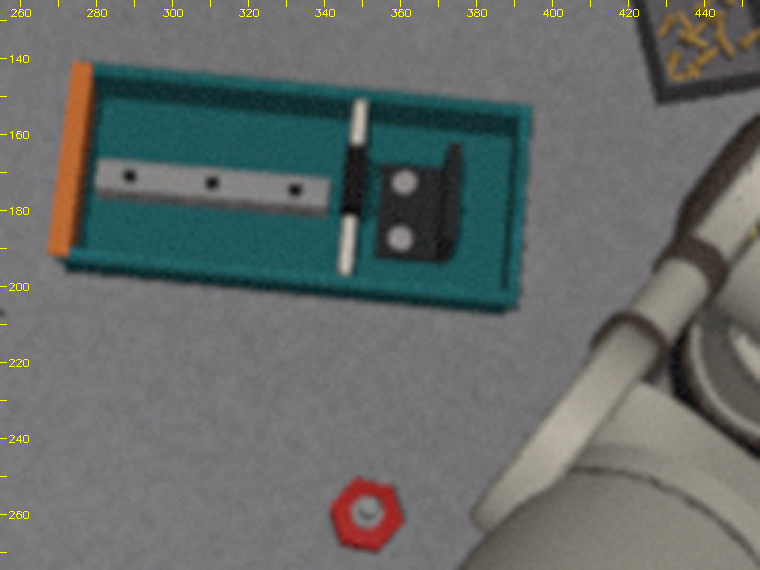

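In the top view the bracket stands on its foot in the far bay, foot at (362,180) and upright at (373,176). The rail is still flat. Next: bearing, then knob.

```bash
python3 - <<'E'
from h import *
from workcell import bot
np.set_printoptions(precision=4,suppress=True)
q=(.441,-.2225)
bot.line_to([*q,.004],max_speed=.1); print(bot.current_contact_force())
bot.set_gripper(0,30); print("op",bot.current_opening()*92)
bot.line_to([*q,.12],max_speed=.2); print(bot.current_opening()*92,bot.current_contact_force())
y=(.5425,-.3415)
bot.goto([*y,.12],down(-.11)); bot.line_to([*y,.010],max_speed=.1); print(bot.current_contact_force())
bot.set_gripper(.62); bot.line_to([*y,.12],max_speed=.2)
bot.set_gripper(.68,30)
k=(.436,-.0742)
bot.goto([*k,.13],down(-.165)); bot.line_to([*k,.004],max_speed=.1); print(bot.current_contact_force())
bot.set_gripper(0,30); print("op",bot.current_opening()*92)
bot.line_to([*k,.13],max_speed=.2); print(bot.current_opening()*92,bot.current_clock())
b=(.503,.388)
bot.goto([*b,.13],down(-.245)); 
for n in("top","side"):
    cv2.imwrite(f"pics/{n}6.png",bot.read_camera(n)["pixels"])
E
```

```text
[-0.9109 -0.8609  0.8501]
op 45.912718797210346
45.65236165620525 [ 0.3075  0.3464 -1.432 ]
[ 0.6673  0.2379 -0.6307]
[-0.2275 -0.507  -0.4745]
op 39.31176234930509
39.351711871486145 37.7667
```

View pics/side6.png

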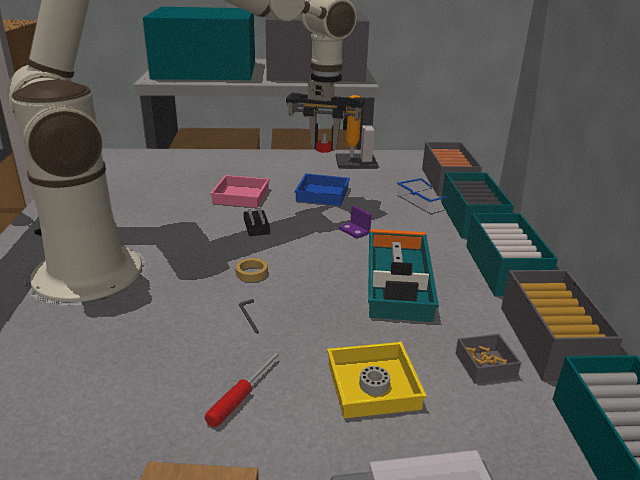

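View pics/top6.png

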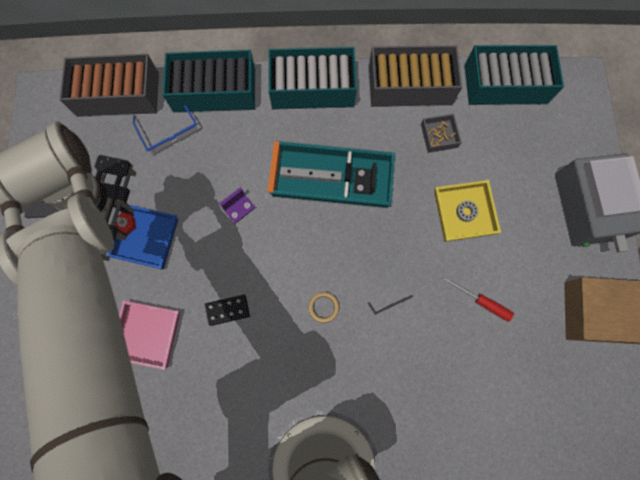

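The bearing is in the yellow bin at (467,211), and the knob is held over the blue bin at (124,221), with parallax.

```bash
python3 - <<'E'
from h import *
from workcell import bot
np.set_printoptions(precision=4,suppress=True)
b=(.503,.388)
bot.line_to([*b,.010],max_speed=.1); print(bot.current_contact_force())
bot.set_gripper(.57); bot.line_to([*b,.15],max_speed=.2)
bot.goto([.33,.38,.3],down(-.245)); bot.hold(.5); print(bot.current_clock(),bot.current_contact_force())
for n in("top","side"):
    cv2.imwrite(f"pics/{n}7.png",bot.read_camera(n)["pixels"])
E
```

```text
[-0.1023  0.194   0.2499]
43.5833 [1.0614 0.3863 0.1475]
```

View pics/side7.png

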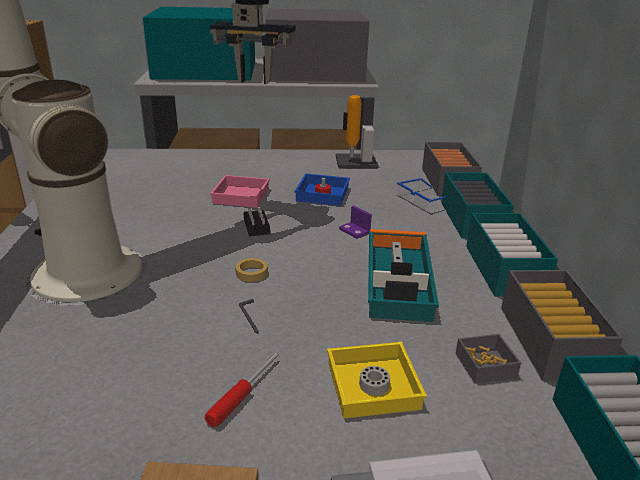

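View pics/top7.png

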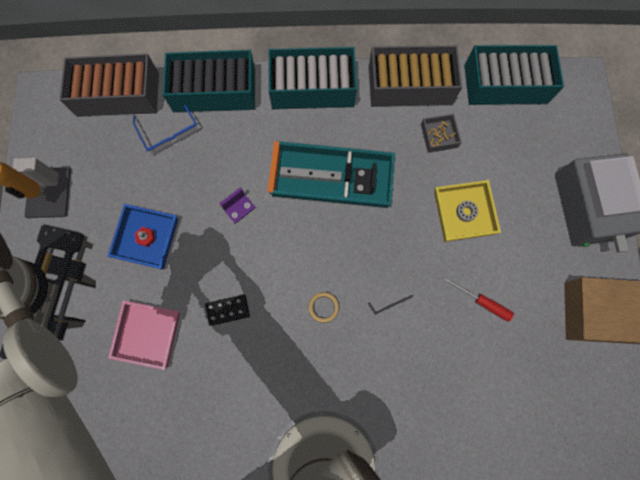

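In the top view everything is in place: knob in the blue bin (145,237), bearing in the yellow bin (467,211), rail (310,174) and bracket (366,179) in their bays. The arm is clear.

```bash
python3 -c "
from workcell import bot
print(bot.job_done(),bot.current_clock())"
```

```text
the job is handed in; nothing more can be done
the job is handed in; nothing more can be done
```

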